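Zero the thickness gauge's click dial and back it off three clicks

TASK

Turn the black click dial of the thickness gauge gently clockwise (seen from above) until it is firmly up against its stop, without forcing it past, then turn it back exactly three clicks and let go of it. Do not disturb anything else on the worktop.

Things in the scene. Friction and masses are not known exactly. Their poses are not given: they have to be found in the camera images.
- gauge: Grey bench thickness gauge, screwed down. Its case is 210 x 92 mm and 38 mm high. Origin on the worktop under the dial's axis; its x axis runs along the case towards the measuring end (a column with an arm, up to 106 mm high, 75 to 157 mm from the dial's axis); z up.
- dial_grip (a point): On the click dial's axis, 63.5 mm above the worktop: the height at which to grip it. z up along the axis, x along the dial's white index line. The dial is a ribbed black upright cylinder, 39 mm across, from 41.5 to 75.5 mm above the worktop, on a flat collar 68 mm across. Clockwise from above goes towards the stop.
- dial: The click dial: origin on its axis, 41.5 mm above the worktop; x along the index line. It clicks 18 times a turn (20 degrees a click; the collar has 18 equal ticks) and settles by itself in the nearest click. Turning over a click takes up to about 0.2 N m. At the start it stands 4 to 6 clicks from the stop. Where the stop lies differs each time; neither the index line nor the ticks show it.
- stop_pad (a joint): Hidden sprung buffer that the dial meets just past its zero click: how far it is pushed in, m; 0 = not reached. The torque then climbs without a click: about 0.3 N m at 0.3 mm (firmly on the stop), 0.45 N m at 1 mm, 0.6 N m at 1.6 mm, beyond which the gauge is strained; all within some 0.2 rad of turning. Let go there, the dial springs back to its zero click.
- spindle (a joint): How far the measuring screw inside the case has been let down by the dial, m: 0 at the zero click, 0.00002 (0.02 mm) more for each click back (anticlockwise), so 0.00006 at three clicks (60 degrees) back. The reading's noise of some 0.5 mm is far larger than a click, and as large as the buffer's travel.
- cup: White sample cup with black cap, 39 mm across, 33 mm high, standing; origin at the centre of its underside. Leave alone.
- jar: White powder jar with white cap, 54 mm across, 80 mm high, standing; origin at the centre of its underside. Leave alone.
- vial: Small vial with red cap, 24 mm across, 59 mm high, standing; origin at the centre of its underside. Leave alone.
- disc: Flat grey metal disc, 40 mm across, 12 mm thick, lying; origin at the centre of its underside. Leave alone.

How it is judged:
By the outcome, as a careful person would: the job done as asked, in the order asked, and still so for the second after the job is handed in, with the robot touching nothing.
It also fails if it takes over 72 s, if anything falls off the work surface, if the arm or the gripper's body presses on something with over 40 N, if the wrist force passes 120 N, or if a joint passes its speed limit or range.

ROBOT

A 6-joint arm with a two-finger parallel gripper is mounted at the origin on a cart in front of the work surface, level with it; the furniture and walls round the work are solid. World frame = base frame: x ahead of the robot, y to its left, z up, the work surface at z = 0. Lengths are in mm, angles in degrees, forces in N, time in s.
With the tool pointing down it reaches from about 375 to 975 mm from the base axis. Payload 3.8 kg.
Tool frame: the origin (TCP) lies at the very end of the fingers, on their centre line; the grasp point (between the pads) lies grip_point_offset behind it (grip_point_offset is the distance from the TCP to the grasp point, in mm); z points along the fingers, y is the line along which they close (so a half turn about z gives the same grasp; the last joint's range is limited). The gripper opens to 85 mm and grips with 20 to 120 N. Pads are 22 mm wide; open, the fingers measure 114 mm over their backs; the gripper's body (76 mm by 85 mm) begins 54 mm behind the grasp point. The pads swing forward as they close: fully open they stand 13 mm farther back than shut.
Start: joints at [-68.978, 15.12, 91.902, -0, 72.978, -2.114], TCP at [265.212, -620.71, 231.28] pointing down, gripper open.
Joint ranges: [-150.88, 150.88], [-54.13, 125.18], [17.81, 147.31], [-75.09, 255.09], [0, 152.58], [-146.25, 146.25]. Speed limits (degrees/s): [147.25, 147.25, 180, 180, 180, 180].

INTERFACE

Orientations are given as a 3x3 rotation matrix whose columns are the frame's x, y, z axes.
In Python, from plant import sense, capture, hand_in, grip_point_offset gives the robot as it stands. The module is installed in compiled form; this text tells all that it offers.
- The arm moves only by the tool apply_moves, never from a script. Its argument "motion" is a list of rows, each a list of 7 numbers: the turn, a rotation vector about the tool's x, y, z normalised to -1 to 1, where 1 is 0.12 rad, then the shift along the tool's x, y, z normalised to -1 to 1, where 1 is 80 cm, then the opening, from 0 (shut) to 1 (fully open). A call has 1 to 10 rows; each row shifts and turns the commanded pose from where the row before left it, along the tool's axes as they then stand; what a row does not reach is not made up. A row lasts 1/12 s, in which the tool goes at most 41.7 mm and 7.16 degrees, less where a joint would pass 70% of its speed; a pose out of reach is approached as far as the arm can. A call with a number of a shift or a turn outside -1 to 1 is refused whole. A call with a gripper value outside its range is refused whole. The fingers move at their own pace and stop on an object; "force" is the grip in N (left out, the last holds). Time passes only in rows, so rows that do not move let the fingers close. It gives the time, the measured TCP pose, the force, the opening and the grip force at its end, in the units of the state.
- sense(): the state, without advancing time (a new reading comes with each control period).
- capture(name): name is "scene" or "side" or "wrist"; returns a dict with "color" (400x640x3 uint8, blue, green, red), "camera_matrix" (3x3 intrinsics, pixels), "xyz" and "attitude" of the camera in the world; the wrist camera has in their place "tool_from_camera" (4x4, takes a point from camera to tool coordinates, whose origin is the TCP and whose axes are the flange's). Camera axes: x right, y down, z forward; pixel columns grow to the right and rows downward; lengths in mm; the calibration is good to about 2 mm. A picture is of the moment at which its call begins: read the wrist's pose just before it. There is no depth.
- hand_in(): hands the job in; it is judged then, once.
The state is a dict: "time": time; "joint_positions": joint angles; "qvel": joint speeds; "joint_efforts": joint torques, N m; "tcp_pos": TCP position; "tool_rot": TCP orientation; "ft_force": force on the tool from outside, world axes, zero at the start; "moment": the same for the moment, N m; "gripper_width": finger opening in mm; "grasp_force": force on a finger pad.
Only numpy, scipy, OpenCV 4.12 (cv2) and the standard library are available. Lean on these libraries where they do the work, as an engineer would, in place of code of your own. Each camera call takes 0.05 s, during which the arm holds its last target. There are 200 camera calls.

## Working session

There is one attempt and no reset: what is moved stays moved. The work goes in short steps, Python scripts to look and compute and a tool call to move; the robot and the scene stay as the last step left them, time stands still between calls to the robot, and variables do not carry over. Pictures are saved under pics/ and viewed, at most 10 in all, crops included, and the job is handed in when it is done.

Besides the shell and the picture viewer there is one more tool, called in YAML: its name, and indented under it one key for each argument. apply_moves: Moves the arm, as the interface text tells. Scaled input: -1 to 1 covers 80 cm each way for a shift and 0.12 rad each way for a turn. Its arguments: {"type":"object","properties":{"motion":{"type":"array","items":{"type":"array","items":{"type":"number"}}},"force":{"type":"number"}},"required":["motion"]}

```bash
mkdir -p pics
python3 - <<'E'
from plant import *
import cv2,numpy as np
s=sense();print(s,grip_point_offset)
for n in("scene","side"):
    c=capture(n);cv2.imwrite(f"pics/{n}0.png",c["color"]);print(n,c["camera_matrix"],c["xyz"],c["attitude"])
    np.savez(f"{n}.npz",K=c["camera_matrix"],p=c["xyz"],R=c["attitude"])
c=capture("wrist");print(c["tool_from_camera"],c["camera_matrix"])
E
```

```text
{'time': 0.0, 'joint_positions': array([-6.89762530e+01,  1.51680365e+01,  9.19816400e+01,  7.39864670e-04,
        7.29774813e+01, -2.11235233e+00]), 'qvel': array([-0.03079342,  0.05717897, -0.06392614, -0.0110629 , -0.00380223,
        0.09344996]), 'joint_efforts': array([-1.04921695e-03, -5.15119851e+01, -3.67309570e+01, -2.56752332e-05,
        1.31494371e-02, -2.39097591e-05]), 'tcp_pos': array([ 264.97769802, -620.0175935 ,  229.97158658]), 'tool_rot': array([[ 9.19575650e-01,  3.92912215e-01, -7.84666592e-04],
       [ 3.92912987e-01, -9.19573311e-01,  2.07601404e-03],
       [ 9.41328185e-05, -2.21735765e-03, -9.99997537e-01]]), 'ft_force': array([-0.59102506,  0.19506144, -0.08467619]), 'moment': array([-0.03732121, -0.02536291,  0.01010917]), 'grasp_force': 0.0, 'gripper_width': 85.34604373376996} 18.700000000000003
scene [[440.18616031   0.         314.9307071 ]
 [  0.         440.18616031 205.14135741]
 [  0.           0.           1.        ]] [-780.02805924  764.54094694  737.68294916] [[-0.54743096 -0.3467175   0.76164711]
 [-0.83673019  0.21132009 -0.50519937]
 [ 0.01421012 -0.91385491 -0.40579216]]
side [[478.75263313   0.         309.74274322]
 [  0.         478.75263313 205.51432252]
 [  0.           0.           1.        ]] [ 125.33665451 1206.06755633  831.20796346] [[-0.96364109 -0.15028754  0.22092873]
 [-0.26661549  0.48615621 -0.8322069 ]
 [ 0.01766446 -0.86085178 -0.50854909]]
[[-2.43338831e-04 -9.54865790e-01 -2.97037480e-01  7.50955852e+01]
 [ 9.99999578e-01 -4.95587704e-04  7.73912492e-04  6.32678740e-02]
 [-8.86190685e-04 -2.97037166e-01  9.54865507e-01 -1.42576010e+02]
 [ 0.00000000e+00  0.00000000e+00  0.00000000e+00  1.00000000e+00]] [[314.63076294   0.         320.92957856]
 [  0.         314.63076294 200.13004928]
 [  0.           0.           1.        ]]
```

View pics/scene0.png

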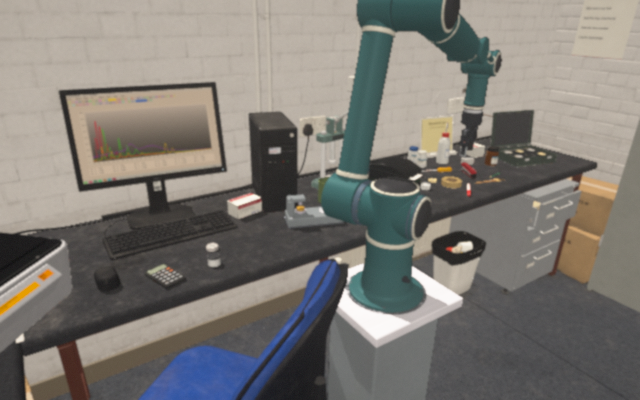

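View pics/side0.png

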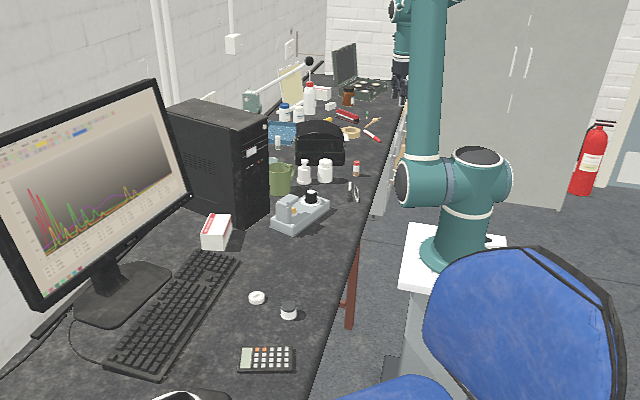

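The side view shows the gauge around (303,212), with the dial near (311,196) and its column near (287,208). The cup is at (289,312), and the disc or another round item at (257,298).

```bash
cat > h.py <<'E'
import numpy as np,cv2
def ray(n,u,v,z):
    d=np.load(n+".npz");r=d["R"]@np.linalg.inv(d["K"])@[u,v,1];return (d["p"]+r*(z-d["p"][2])/r[2]).round(1)
def wray(c,s,u,v,z):
    T=c["tool_from_camera"];R=s["tool_rot"]
    p=s["tcp_pos"]+R@T[:3,3];r=R@T[:3,:3]@np.linalg.inv(c["camera_matrix"])@[u,v,1];return (p+r*(z-p[2])/r[2]).round(1)
E
python3 - <<'E'
from h import *
print(ray("side",311,192,75.5),ray("side",287,198,100),ray("side",289,318,0))
im=cv2.imread("pics/side0.png")[140:240,240:373];cv2.imwrite("pics/c1.png",cv2.resize(im,None,fx=6,fy=6,interpolation=2))
E
```

```text
[ 472.8 -115.3   75.5] [522.1 -13.7 100. ] [390.9 380.9   0. ]
```

View pics/c1.png

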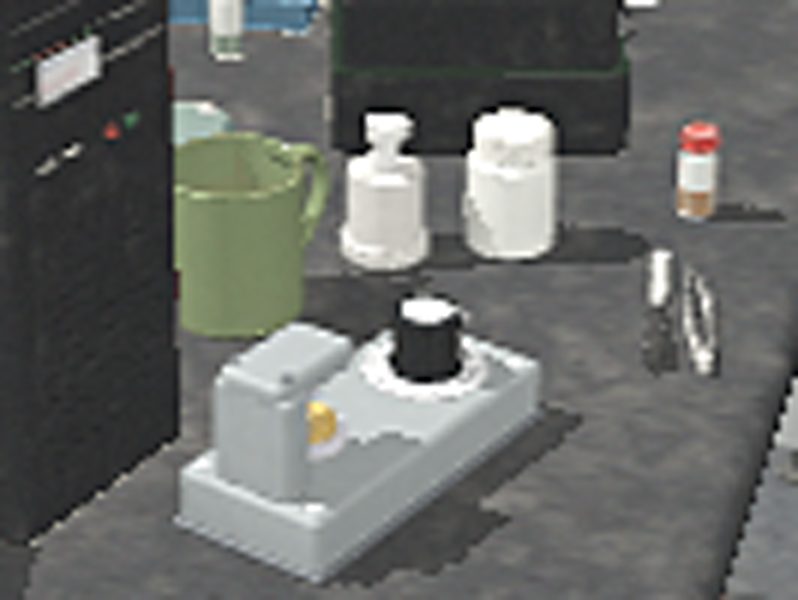

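apply_moves:
  motion:
    - [0,0,0,0,0,-0.044,1]
    - [0,0,0,0,0,-0.044,1]
    - [0,0,0,0.0347,-0.034,0,1]
    - [0,0,0,0.0347,-0.034,0,1]
    - [0,0,0,0.0347,-0.034,0,1]
    - [0,0,0,0.0347,-0.034,0,1]
    - [0,0,0,0.0347,-0.034,0,1]
    - [0,0,0,0.0347,-0.034,0,1]
    - [0,0,0,0.0347,-0.034,0,1]
    - [0,0,0,0.0347,-0.034,0,1]

```text
time: 0.98
tcp_pos: [384.1, -331.4, 301.4]
tool_rot: [[0.92, 0.392, -0.0], [0.392, -0.92, 0.0], [0.0, -0.0, -1.0]]
ft_force: [1.4, -0.6, 0.2]
gripper_width: 85.5
grasp_force: 0.0
```

apply_moves:
  motion:
    - [0,0,0,0.0347,-0.034,0,1]
    - [0,0,0,0.0347,-0.034,0,1]
    - [0,0,0,0.0347,-0.034,0,1]
    - [0,0,0,0.0347,-0.034,0,1]
    - [0,0,0,0.0347,-0.034,0,1]
    - [0,0,0,0.0347,-0.034,0,1]
    - [0,0,0,0,0,0.03,1]
    - [0,0,0,0,0,0.03,1]
    - [0,0,0,0,0,0,1]
    - [0,0,0,0,0,0,1]

```text
time: 1.82
tcp_pos: [471.7, -117.2, 252.1]
tool_rot: [[0.919, 0.393, -0.004], [0.393, -0.919, 0.001], [-0.003, -0.003, -1.0]]
ft_force: [-0.5, -0.6, 0.2]
gripper_width: 85.6
grasp_force: 0.0
```

Run:
```python
from h import *
from plant import *
s=sense();c=capture("wrist");cv2.imwrite("pics/w1.png",c["color"])
import pickle;pickle.dump((s,c),open("w1.pkl","wb"))
print(s["time"],s["tcp_pos"],s["joint_positions"])
print(ray("side",245,230,0),ray("side",325,181,0),ray("side",290,196,0))
```

```text
1.8167 [ 471.65049356 -117.19920209  252.12917869] [-1.68908691e+01 -6.28634902e+00  1.12653672e+02 -9.09754902e-04
  7.38702637e+01  4.99432324e+01]
[639.9  50.9   0. ] [ 480.  -344.9    0. ] [ 570.6 -197.2    0. ]
```

View pics/w1.png

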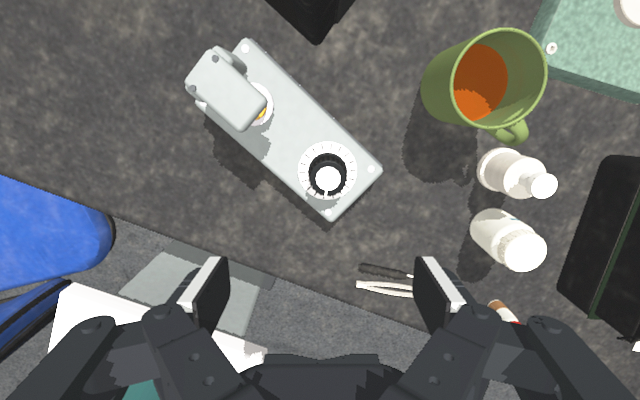

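The wrist view shows the dial cap at about (328,178) and the column at about (230,90). The jars and mug are well to the right.

Run:
```python
from h import *
import pickle
s,c=pickle.load(open("w1.pkl","rb"))
print(wray(c,s,328,179,75.5),wray(c,s,327,172,41.5))
for q in ((246,40),(382,169),(331,221)):print(wray(c,s,*q,38))
cv2.imwrite("pics/c2.png",cv2.resize(c["color"][130:215,280:380],None,fx=7,fy=7,interpolation=2))
```

```text
[ 472.9 -124.5   75.5] [ 472.7 -124.1   41.5]
[565.8   6.7  38. ]
[ 500.2 -181.3   38. ]
[ 418.3 -153.1   38. ]
```

View pics/c2.png

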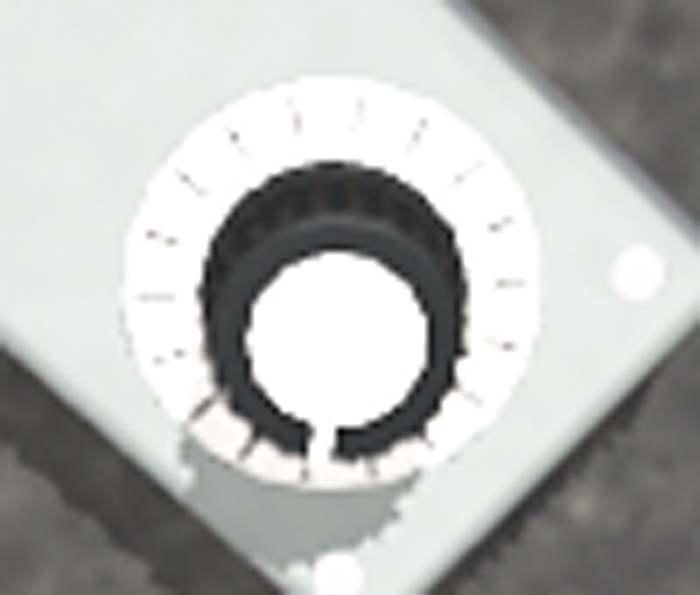

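apply_moves:
  motion:
    - [0,0,-1,-0.002,0.009,0,1]
    - [0,0,-1,0,0,0,1]
    - [0,0,-1,0,0,0,1]
    - [0,0,-1,0,0,0,1]
    - [0,0,-1,0,0,0,1]
    - [0,0,-1,0,0,0,1]
    - [0,0,-1,0,0,0,1]
    - [0,0,-1,0,0,0,1]
    - [0,0,-1,0,0,0,1]
    - [0,0,-1,0,0,0,1]

```text
time: 2.7
tcp_pos: [475.2, -126.3, 256.0]
tool_rot: [[-0.037, 0.999, 0.003], [0.999, 0.037, -0.001], [-0.001, 0.003, -1.0]]
ft_force: [-0.7, 0.2, 0.7]
gripper_width: 85.2
grasp_force: 0.0
```

apply_moves:
  motion:
    - [0,0,-1,0,0,0,1]
    - [0,0,-1,0,0,0,1]
    - [0,0,-1,0,0,0,1]
    - [0,0,-1,0,0,0,1]
    - [0,0,-1,0,0,0,1]
    - [0,0,-1,0,0,0,1]
    - [0,0,0,0,0,0.05,1]
    - [0,0,0,0,0,0.05,1]
    - [0,0,0,0,0,0.05,1]
    - [0,0,0,0,0,0,1]

```text
time: 3.53
tcp_pos: [469.2, -124.3, 127.6]
tool_rot: [[-0.683, 0.731, -0.011], [0.731, 0.683, 0.004], [0.01, -0.006, -1.0]]
ft_force: [-1.9, 0.9, -0.5]
gripper_width: 85.5
grasp_force: 0.0
```

Run:
```python
from h import *
from plant import *
s=sense();c=capture("wrist");cv2.imwrite("pics/w2.png",c["color"])
import pickle;pickle.dump((s,c),open("w2.pkl","wb"))
print(s["time"],s["tcp_pos"],s["joint_positions"],s["tool_rot"],s["moment"],s["joint_efforts"][5])
```

```text
3.5333 [ 469.1594729  -124.30887089  127.64498813] [-1.77802011e+01  1.85594712e-01  1.20302950e+02 -1.09661127e-03
  6.01953729e+01 -6.08284528e+01] [[-0.68256184  0.73073937 -0.01137125]
 [ 0.73075364  0.68263164  0.00362914]
 [ 0.01041433 -0.00583248 -0.99992876]] [0.02556822 0.05667314 0.06799013] -0.0006467289858846925
```

View pics/w2.png

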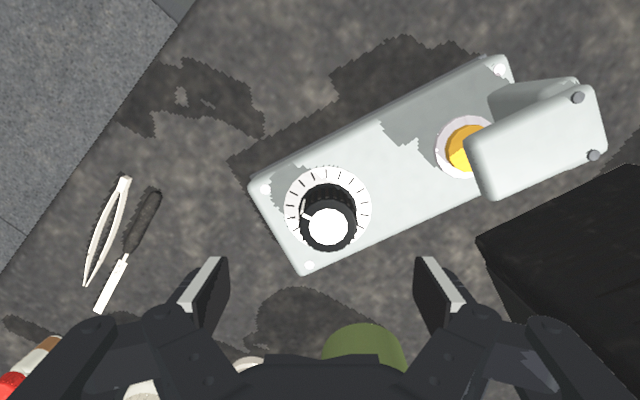

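The dial cap is at about (328,227), with the index line pointing left to about (305,216). The arm was still settling, so I'll hold still and measure again.

apply_moves:
  motion:
    - [0,0,0,0,0,0,1]
    - [0,0,0,0,0,0,1]
    - [0,0,0,0,0,0,1]
    - [0,0,0,0,0,0,1]

```text
time: 3.92
tcp_pos: [476.5, -125.8, 136.7]
tool_rot: [[-0.684, 0.73, 0.005], [0.73, 0.684, -0.002], [-0.005, 0.003, -1.0]]
ft_force: [-0.0, 0.7, 0.8]
gripper_width: 85.4
grasp_force: 0.0
```

```bash
cat >> h.py <<'E'
def dial(c,s):
    g=c["color"].min(2);m=(g>235).astype(np.uint8);m=cv2.morphologyEx(m,cv2.MORPH_OPEN,np.ones((7,7)))
    n,l,st,ce=cv2.connectedComponentsWithStats(m)
    return [(ce[i].round(1),st[i].tolist(),wray(c,s,*ce[i],75.5)) for i in range(1,n) if 200<st[i][4]<4000]
E
python3 - <<'E'
from h import *
from plant import *
s=sense();c=capture("wrist");cv2.imwrite("pics/w3.png",c["color"])
import pickle;pickle.dump((s,c),open("w3.pkl","wb"))
print(s["time"],s["tcp_pos"],s["joint_positions"],s["tool_rot"],s["moment"],s["joint_efforts"][5])
for d in dial(c,s):print(d)
cv2.imwrite("pics/c3.png",cv2.resize(c["color"][150:270,270:390],None,fx=5,fy=5,interpolation=2))
E
```

```text
3.9167 [ 476.46518831 -125.81877299  136.65184511] [-1.76889411e+01 -2.31939463e-01  1.19664424e+02  6.59669662e-04
  6.02700925e+01 -6.08271102e+01] [[-0.68374469  0.72970454  0.00494859]
 [ 0.72970727  0.68375788 -0.00156775]
 [-0.00452763  0.00253908 -0.99998653]] [ 0.02989705 -0.01806522  0.02791959] -2.7268993676443642e-05
(array([518.3, 150.2]), [473, 124, 111, 56, 2595], array([537.6,  -5.4,  75.5]))
(array([432.6, 165.2]), [417, 151, 35, 29, 470], array([504.6, -49.8,  75.5]))
(array([340.5, 170.9]), [320, 155, 42, 35, 641], array([463.2, -93.8,  75.5]))
(array([320.8, 212. ]), [303, 195, 37, 35, 1052], array([ 473.3, -123.6,   75.5]))
(array([105.2, 279.8]), [94, 261, 23, 39, 364], array([ 393.7, -270.7,   75.5]))
(array([137.7, 395.9]), [124, 392, 30, 8, 208], array([ 473.2, -349.3,   75.5]))
```

View pics/c3.png

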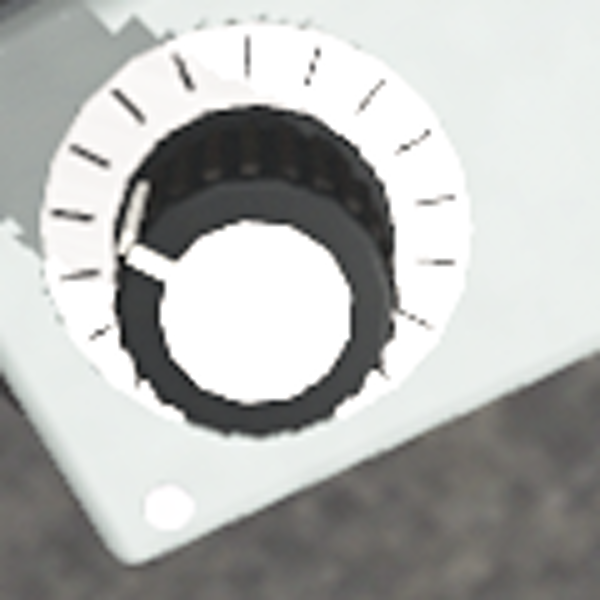

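The index line points left and slightly up, from (255,312) to (135,250) in the crop. The dial axis is at about (473.2,-124), which agrees across the views. Next I'll descend in steps.

apply_moves:
  motion:
    - [0,0,0,0.002,0,0.015,1]
    - [0,0,0,0,0,0.02,1]
    - [0,0,0,0,0,0.02,1]
    - [0,0,0,0,0,0.02,1]
    - [0,0,0,0,0,0.015,1]
    - [0,0,0,0,0,0.008,1]
    - [0,0,0,0,0,0.005,1]
    - [0,0,0,0,0,0.003,1]
    - [0,0,0,0,0,0,1]
    - [0,0,0,0,0,0,1]

```text
time: 4.8
tcp_pos: [473.8, -124.1, 49.4]
tool_rot: [[-0.684, 0.73, 0.001], [0.73, 0.684, -0.0], [-0.001, 0.0, -1.0]]
ft_force: [0.4, -0.7, -0.4]
gripper_width: 85.6
grasp_force: 0.0
```

apply_moves:
  motion:
    - [0,0,0,0,0,0,1]
    - [0,0,0,0,0,0,1]
    - [0,0,0,0,0,0,1]
    - [0,0,0,0,0,0,1]
    - [0,0,0,0,0,0,1]
    - [0,0,0,0,0,0,1]

```text
time: 5.3
tcp_pos: [473.3, -123.9, 49.0]
tool_rot: [[-0.684, 0.73, 0.0], [0.73, 0.684, -0.0], [-0.0, 0.0, -1.0]]
ft_force: [0.5, -0.2, 0.7]
gripper_width: 85.4
grasp_force: 0.0
```

Run:
```python
from h import *
from plant import *
import pickle
s,c=pickle.load(open("w3.pkl","rb"))
d=wray(c,s,297,200,75.5)-wray(c,s,321,212.4,75.5);print("index deg",np.degrees(np.arctan2(d[1],d[0])),d)
s=sense();c=capture("wrist")
print(s["time"],s["tcp_pos"],s["qvel"],s["moment"],s["ft_force"])
cv2.imwrite("pics/w4.png",c["color"])
for d in dial(c,s):print(d)
```

```text
index deg -165.9637565320735 [-18.   -4.5   0. ]
5.3 [ 473.30925334 -123.93694969   49.00980274] [-0.02161788  0.09598861  0.10392122 -0.00129521 -0.03114529 -0.04570117] [0.01445902 0.00835615 0.0460946 ] [ 0.49093534 -0.22042923  0.68747871]
(array([590.4,  42.1]), [582, 35, 17, 15, 210], array([473.3,   6.5,  75.5]))
(array([511.7, 197.4]), [491, 180, 47, 30, 597], array([498.4, -44.3,  75.5]))
(array([330.3, 201.7]), [323, 191, 17, 23, 346], array([448.5, -93.4,  75.5]))
(array([311. , 202.7]), [302, 192, 18, 23, 346], array([443.4, -98.8,  75.5]))
(array([348.6, 207.7]), [340, 197, 19, 23, 318], array([455.4, -90.3,  75.5]))
(array([287. , 215.9]), [270, 200, 34, 32, 601], array([ 440.2, -109.2,   75.5]))
(array([367.5, 225.9]), [353, 210, 31, 31, 528], array([466.2, -90.6,  75.5]))
(array([271.3, 237.4]), [262, 230, 20, 15, 256], array([ 441.6, -120.4,   75.5]))
(array([269.9, 253.7]), [261, 248, 19, 13, 217], array([ 445.9, -126.4,   75.5]))
(array([375.1, 266.8]), [367, 260, 18, 16, 244], array([ 481.6, -101.2,   75.5]))
(array([271.4, 270.9]), [264, 264, 15, 16, 204], array([ 451.5, -131.9,   75.5]))
(array([323.7, 292. ]), [294, 264, 60, 52, 2138], array([ 474.3, -124.4,   75.5]))
(array([ 29.9, 349.1]), [16, 326, 29, 48, 622], array([ 397.5, -237.3,   75.5]))
```

View pics/w4.png

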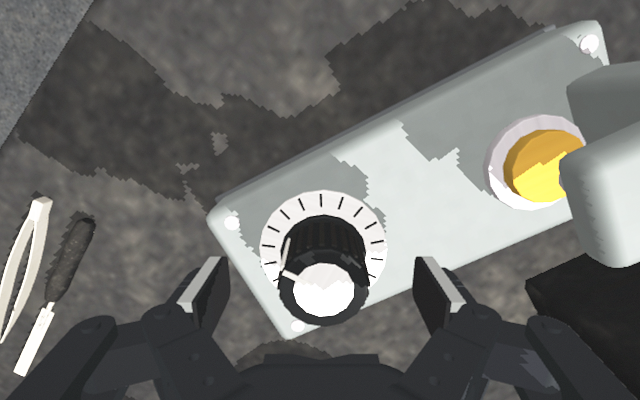

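The dial cap is centred between the fingers at about (324,292), and it is within 1 mm of the tool axis. I'll lower 3 mm and grip.

apply_moves:
  motion:
    - [0,0,0,0.0,0,0.002,1]
    - [0,0,0,0,0,0.002,1]
    - [0,0,0,0,0,0,0]
    - [0,0,0,0,0,0,0]
    - [0,0,0,0,0,0,0]
    - [0,0,0,0,0,0,0]
    - [0,0,0,0,0,0,0]
    - [0,0,0,0,0,0,0]
    - [0,0,0,0,0,0,0]
    - [0,0,0,0,0,0,0]
  force: 50

```text
time: 6.18
tcp_pos: [473.9, -123.4, 46.2]
tool_rot: [[-0.684, 0.73, 0.001], [0.73, 0.684, 0.001], [-0.0, 0.001, -1.0]]
ft_force: [1.1, 4.6, 3.1]
gripper_width: 37.6
grasp_force: 50.1
```

```bash
cat > st.py <<'E'
import numpy as np
from plant import sense
s=sense();R=s["tool_rot"]
print(s["time"],s["tcp_pos"].round(1),"yaw",np.degrees(np.arctan2(R[1,0],R[0,0])).round(2),"j6",s["joint_positions"][5].round(2),"w",s["gripper_width"].round(1),"g",s["grasp_force"].round(1),"M",s["moment"].round(3),"F",s["ft_force"].round(1),"e6",s["joint_efforts"][5].round(3),"qv6",s["qvel"][5].round(2))
E
python3 st.py
```

```text
Traceback (most recent call last):
  File "st.py", line 4, in <module>
    print(s["time"],s["tcp_pos"].round(1),"yaw",np.degrees(np.arctan2(R[1,0],R[0,0])).round(2),"j6",s["joint_positions"][5].round(2),"w",s["gripper_width"].round(1),"g",s["grasp_force"].round(1),"M",s["moment"].round(3),"F",s["ft_force"].round(1),"e6",s["joint_efforts"][5].round(3),"qv6",s["qvel"][5].round(2))
                                                                                                                                         ^^^^^^^^^^^^^^^^^^^^^^^^
AttributeError: 'float' object has no attribute 'round'
```

```bash
sed -i 's/s\["gripper_width"\].round(1)/round(s["gripper_width"],1)/;s/s\["grasp_force"\].round(1)/round(s["grasp_force"],1)/' st.py; python3 st.py
```

```text
6.1833 [ 473.9 -123.4   46.2] yaw 133.13 j6 -60.73 w 37.6 g 50.1 M [ 0.834 -0.208  0.012] F [1.1 4.6 3.1] e6 0.009 qv6 0.1
```

apply_moves:
  motion:
    - [0,0,0.727,0,0,0,0]
    - [0,0,0.727,0,0,0,0]
    - [0,0,0.727,0,0,0,0]
    - [0,0,0.727,0,0,0,0]
    - [0,0,0,0,0,0,0]
    - [0,0,0,0,0,0,0]
    - [0,0,0,0,0,0,0]
    - [0,0,0,0,0,0,0]

```text
time: 6.85
tcp_pos: [473.9, -123.4, 46.1]
tool_rot: [[-0.393, 0.92, 0.001], [0.92, 0.393, 0.001], [0.0, 0.001, -1.0]]
ft_force: [2.0, 5.5, 3.4]
gripper_width: 37.7
grasp_force: 50.3
```

```bash
python3 st.py
```

```text
6.85 [ 473.9 -123.4   46.1] yaw 113.13 j6 -40.74 w 37.7 g 50.3 M [ 0.806 -0.263 -0.007] F [2.  5.5 3.4] e6 0.011 qv6 0.03
```

apply_moves:
  motion:
    - [0,0,0.727,0,0,0,0]
    - [0,0,0.727,0,0,0,0]
    - [0,0,0.727,0,0,0,0]
    - [0,0,0.727,0,0,0,0]
    - [0,0,0.727,0,0,0,0]
    - [0,0,0,0,0,0,0]
    - [0,0,0,0,0,0,0]
    - [0,0,0,0,0,0,0]
    - [0,0,0,0,0,0,0]

```text
time: 7.6
tcp_pos: [473.9, -123.4, 46.2]
tool_rot: [[0.032, 0.999, 0.001], [0.999, -0.032, 0.001], [0.001, 0.001, -1.0]]
ft_force: [1.1, 5.3, 3.1]
gripper_width: 37.7
grasp_force: 50.3
```

```bash
python3 st.py
```

```text
7.6 [ 473.9 -123.4   46.2] yaw 88.16 j6 -15.76 w 37.7 g 50.3 M [ 0.843 -0.214  0.109] F [1.1 5.3 3.1] e6 0.095 qv6 -0.02
```

apply_moves:
  motion:
    - [0,0,0.727,0,0,0,0]
    - [0,0,0.727,0,0,0,0]
    - [0,0,0.727,0,0,0,0]
    - [0,0,0.727,0,0,0,0]
    - [0,0,0.727,0,0,0,0]
    - [0,0,0.727,0,0,0,0]
    - [0,0,0.727,0,0,0,0]
    - [0,0,0,0,0,0,0]
    - [0,0,0,0,0,0,0]
    - [0,0,0,0,0,0,0]

```text
time: 8.43
tcp_pos: [474.0, -123.4, 46.2]
tool_rot: [[0.6, 0.8, 0.001], [0.8, -0.6, 0.001], [0.001, 0.001, -1.0]]
ft_force: [1.2, 4.7, 3.9]
gripper_width: 37.8
grasp_force: 50.3
```

```bash
python3 st.py
```

```text
8.4333 [ 474.  -123.4   46.2] yaw 53.15 j6 19.24 w 37.8 g 50.3 M [ 0.863 -0.188  0.023] F [1.2 4.7 3.9] e6 0.012 qv6 -0.07
```

apply_moves:
  motion:
    - [0,0,0.36,0,0,0,0]
    - [0,0,0.37,0,0,0,0]
    - [0,0,0,0,0,0,0]
    - [0,0,0,0,0,0,0]
    - [0,0,0,0,0,0,0]

```text
time: 8.85
tcp_pos: [473.9, -123.4, 46.2]
tool_rot: [[0.667, 0.745, 0.001], [0.745, -0.667, 0.001], [0.001, 0.001, -1.0]]
ft_force: [1.4, 5.0, 4.5]
gripper_width: 37.7
grasp_force: 50.3
```

```bash
python3 st.py
```

```text
8.85 [ 473.9 -123.4   46.2] yaw 48.17 j6 24.23 w 37.7 g 50.3 M [ 0.839 -0.171  0.203] F [1.4 5.  4.5] e6 0.23 qv6 -0.08
```

apply_moves:
  motion:
    - [0,0,0.2,0,0,0,0]
    - [0,0,0,0,0,0,0]
    - [0,0,0,0,0,0,0]
    - [0,0,0,0,0,0,0]

```text
time: 9.18
tcp_pos: [473.9, -123.4, 46.1]
tool_rot: [[0.685, 0.729, 0.001], [0.729, -0.685, 0.001], [0.001, 0.0, -1.0]]
ft_force: [1.2, 4.9, 2.6]
gripper_width: 37.9
grasp_force: 50.3
```

```bash
python3 st.py
```

```text
9.1833 [ 473.9 -123.4   46.1] yaw 46.8 j6 25.61 w 37.9 g 50.3 M [ 0.906 -0.164  0.213] F [1.2 4.9 2.6] e6 0.255 qv6 -0.05
```

apply_moves:
  motion:
    - [0,0,0.1,0,0,0,0]
    - [0,0,0,0,0,0,0]
    - [0,0,0,0,0,0,0]
    - [0,0,0,0,0,0,0]

```text
time: 9.52
tcp_pos: [473.9, -123.4, 46.1]
tool_rot: [[0.693, 0.721, 0.001], [0.721, -0.693, 0.001], [0.001, 0.0, -1.0]]
ft_force: [1.4, 4.6, 3.9]
gripper_width: 37.6
grasp_force: 50.3
```

```bash
python3 st.py
```

```text
9.5167 [ 473.9 -123.4   46.1] yaw 46.12 j6 26.29 w 37.6 g 50.3 M [ 0.921 -0.111  0.273] F [1.4 4.6 3.9] e6 0.279 qv6 -0.04
```

apply_moves:
  motion:
    - [0,0,0.15,0,0,0,0]
    - [0,0,0,0,0,0,0]
    - [0,0,0,0,0,0,0]
    - [0,0,0,0,0,0,0]

```text
time: 9.85
tcp_pos: [473.9, -123.4, 46.2]
tool_rot: [[0.706, 0.708, 0.001], [0.708, -0.706, 0.001], [0.001, 0.0, -1.0]]
ft_force: [1.7, 6.1, 3.8]
gripper_width: 37.8
grasp_force: 50.3
```

```bash
python3 st.py
```

```text
9.85 [ 473.9 -123.4   46.2] yaw 45.09 j6 27.32 w 37.8 g 50.3 M [ 0.909 -0.141  0.369] F [1.7 6.1 3.8] e6 0.309 qv6 -0.0
```

apply_moves:
  motion:
    - [0,0,0.15,0,0,0,0]
    - [0,0,0,0,0,0,0]
    - [0,0,0,0,0,0,0]
    - [0,0,0,0,0,0,0]

```text
time: 10.18
tcp_pos: [473.9, -123.4, 46.2]
tool_rot: [[0.719, 0.695, 0.001], [0.695, -0.719, 0.001], [0.001, 0.0, -1.0]]
ft_force: [1.6, 5.2, 3.7]
gripper_width: 37.5
grasp_force: 50.3
```

```bash
python3 st.py
```

```text
10.1833 [ 473.9 -123.4   46.2] yaw 44.06 j6 28.35 w 37.5 g 50.3 M [ 0.959 -0.115  0.309] F [1.6 5.2 3.7] e6 0.326 qv6 0.1
```

apply_moves:
  motion:
    - [0,0,0,0,0,0,0]
    - [0,0,0,0,0,0,0]
    - [0,0,0.15,0,0,0,0]
    - [0,0,0,0,0,0,0]
    - [0,0,0,0,0,0,0]
    - [0,0,0,0,0,0,0]
  force: 80

```text
time: 10.68
tcp_pos: [473.9, -123.4, 46.3]
tool_rot: [[0.731, 0.683, 0.001], [0.683, -0.731, 0.001], [0.001, 0.0, -1.0]]
ft_force: [1.6, 5.2, 5.3]
gripper_width: 37.5
grasp_force: 79.4
```

```bash
python3 st.py
```

```text
10.6833 [ 473.9 -123.4   46.3] yaw 43.04 j6 29.37 w 37.5 g 79.4 M [ 0.934 -0.045  0.34 ] F [1.6 5.2 5.3] e6 0.355 qv6 -0.01
```

apply_moves:
  motion:
    - [0,0,0.15,0,0,0,0]
    - [0,0,0,0,0,0,0]
    - [0,0,0,0,0,0,0]
    - [0,0,0,0,0,0,0]

```text
time: 11.02
tcp_pos: [473.9, -123.4, 46.3]
tool_rot: [[0.743, 0.669, 0.001], [0.669, -0.743, 0.001], [0.001, 0.0, -1.0]]
ft_force: [1.2, 5.9, 4.9]
gripper_width: 37.0
grasp_force: 79.4
```

```bash
python3 st.py
```

```text
11.0167 [ 473.9 -123.4   46.3] yaw 42.01 j6 30.41 w 37.0 g 79.4 M [0.937 0.005 0.344] F [1.2 5.9 4.9] e6 0.362 qv6 -0.01
```

apply_moves:
  motion:
    - [0,0,0.15,0,0,0,0]
    - [0,0,0,0,0,0,0]
    - [0,0,0,0,0,0,0]
    - [0,0,0,0,0,0,0]

```text
time: 11.35
tcp_pos: [473.9, -123.4, 46.3]
tool_rot: [[0.755, 0.656, 0.001], [0.656, -0.755, 0.001], [0.001, 0.0, -1.0]]
ft_force: [1.7, 5.3, 4.4]
gripper_width: 37.2
grasp_force: 79.4
```

```bash
python3 st.py
```

```text
11.35 [ 473.9 -123.4   46.3] yaw 40.99 j6 31.43 w 37.2 g 79.4 M [0.927 0.064 0.377] F [1.7 5.3 4.4] e6 0.387 qv6 0.03
```

apply_moves:
  motion:
    - [0,0,-0.4,0,0,0,0]
    - [0,0,-0.6,0,0,0,0]
    - [0,0,-0.6,0,0,0,0]
    - [0,0,0,0,0,0,0]
    - [0,0,0,0,0,0,0]
    - [0,0,0,0,0,0,0]
    - [0,0,0,0,0,0,0]

```text
time: 11.93
tcp_pos: [474.0, -123.4, 46.3]
tool_rot: [[0.616, 0.787, 0.001], [0.787, -0.616, 0.001], [0.001, 0.001, -1.0]]
ft_force: [1.0, 5.9, 4.0]
gripper_width: 37.3
grasp_force: 79.4
```

```bash
python3 st.py
```

```text
11.9333 [ 474.  -123.4   46.3] yaw 51.94 j6 20.46 w 37.3 g 79.4 M [ 0.878 -0.138  0.173] F [1.  5.9 4. ] e6 0.17 qv6 -0.03
```

apply_moves:
  motion:
    - [0,0,-0.4,0,0,0,0]
    - [0,0,-0.685,0,0,0,0]
    - [0,0,-0.685,0,0,0,0]
    - [0,0,-0.685,0,0,0,0]
    - [0,0,-0.685,0,0,0,0]
    - [0,0,-0.685,0,0,0,0]
    - [0,0,-0.685,0,0,0,0]
    - [0,0,-0.685,0,0,0,0]

```text
time: 12.6
tcp_pos: [473.9, -123.4, 46.3]
tool_rot: [[0.037, 0.999, 0.001], [0.999, -0.037, 0.001], [0.001, 0.001, -1.0]]
ft_force: [2.2, 5.2, 4.4]
gripper_width: 37.5
grasp_force: 79.5
```

apply_moves:
  motion:
    - [0,0,-0.685,0,0,0,0]
    - [0,0,-0.685,0,0,0,0]
    - [0,0,-0.685,0,0,0,0]
    - [0,0,-0.685,0,0,0,0]
    - [0,0,-0.685,0,0,0,0]
    - [0,0,-0.285,0,0,0,0]
    - [0,0,0,0,0,0,0]
    - [0,0,0,0,0,0,0]
    - [0,0,0,0,0,0,0]

```text
time: 13.35
tcp_pos: [474.0, -123.4, 46.3]
tool_rot: [[-0.393, 0.919, 0.001], [0.92, 0.393, 0.001], [0.0, 0.001, -1.0]]
ft_force: [1.7, 5.5, 4.2]
gripper_width: 37.1
grasp_force: 79.6
```

```bash
python3 st.py
```

```text
13.35 [ 474.  -123.4   46.3] yaw 113.15 j6 -40.75 w 37.1 g 79.6 M [ 0.887 -0.144  0.04 ] F [1.7 5.5 4.2] e6 0.043 qv6 0.08
```

apply_moves:
  motion:
    - [0,0,0,0,0,0,0.6]
    - [0,0,0,0,0,0,1]
    - [0,0,0,0,0,0,1]
    - [0,0,0,0,0,0,1]
    - [0,0,0,0,0,0,1]
    - [0,0,0,0,0,0,1]
    - [0,0,0,0,0,0,1]
    - [0,0,0,0,0,-0.01,1]
    - [0,0,0,0,0,-0.02,1]
    - [0,0,0,0,0,-0.02,1]

```text
time: 14.18
tcp_pos: [472.5, -123.7, 85.9]
tool_rot: [[-0.393, 0.919, -0.002], [0.919, 0.393, 0.001], [0.001, -0.002, -1.0]]
ft_force: [0.1, -0.5, 0.8]
gripper_width: 85.4
grasp_force: 0.0
```

apply_moves:
  motion:
    - [0,0,0,0,0,-0.02,1]
    - [0,0,0,0,0,-0.02,1]
    - [0,0,0,0,0,-0.02,1]
    - [0,0,0,0,0,0,1]
    - [0,0,0,0,0,0,1]
    - [0,0,0,0,0,0,1]
    - [0,0,0,0,0,0,1]
    - [0,0,0,0,0,0,1]
    - [0,0,0,0,0,0,1]
    - [0,0,0,0,0,0,1]

```text
time: 15.02
tcp_pos: [472.7, -123.8, 132.9]
tool_rot: [[-0.393, 0.919, -0.001], [0.919, 0.393, 0.0], [0.001, -0.001, -1.0]]
ft_force: [-0.2, 0.4, -0.6]
gripper_width: 85.5
grasp_force: 0.0
```

```bash
python3 st.py
python3 - <<'E'
from h import *
from plant import *
import pickle
s=sense();c=capture("wrist");pickle.dump((s,c),open("w5.pkl","wb"))
s0,c0=pickle.load(open("w3.pkl","rb"))
for d in dial(c,s):print(d)
# angular black/white profile on the cap's rim (top plane) for both pictures
for a,b in((s0,c0),(s,c)):
    x0=min((d[2] for d in dial(b,a) if d[1][4]>800),key=lambda p:np.hypot(p[0]-473.5,p[1]+124))
    T=b["tool_from_camera"];R=a["tool_rot"];th=np.radians(np.arange(0,360,2.));v=[]
    for r in(15,16,17):
        P=np.c_[x0[0]+r*np.cos(th),x0[1]+r*np.sin(th),0*th+75.5]
        q=((P-a["tcp_pos"])@R-T[:3,3])@T[:3,:3]@b["camera_matrix"].T;q=(q[:,:2]/q[:,2:]).astype(np.float32)
        v.append(cv2.remap(b["color"].min(2),q[:,:1],q[:,1:],1).ravel().astype(float))
    v=np.mean(v,0);w=np.clip(v-140,0,None);print(x0,"index",np.degrees(np.angle((w*np.exp(1j*th)).sum())),[(int(np.degrees(t).round()),int(k)) for t,k in zip(th,v) if k>120])
im=c["color"][130:290,240:420];cv2.imwrite("pics/c5.png",cv2.resize(im,None,fx=3.5,fy=3.5,interpolation=2))
E
```

```text
15.0167 [ 472.7 -123.8  132.9] yaw 113.16 j6 -40.75 w 85.5 g 0.0 M [-0.004 -0.015 -0.024] F [-0.2  0.4 -0.6] e6 -0.0 qv6 0.1
(array([498. ,  87.3]), [447, 39, 110, 93, 3184], array([536.3,  -5. ,  75.5]))
(array([420.8, 136. ]), [406, 120, 32, 34, 572], array([507.6, -48.5,  75.5]))
(array([394.4, 156.1]), [386, 148, 17, 18, 250], array([498.2, -66.3,  75.5]))
(array([372. , 167.3]), [364, 159, 17, 18, 203], array([488.2, -78.4,  75.5]))
(array([342.9, 177.2]), [322, 161, 43, 36, 678], array([473.6, -91.7,  75.5]))
(array([402.4, 180.3]), [395, 173, 17, 15, 202], array([510.2, -78.4,  75.5]))
(array([358.8, 207.2]), [352, 197, 15, 23, 280], array([ 491.9, -106.3,   75.5]))
(array([323.2, 219.3]), [305, 202, 37, 35, 1050], array([ 473.4, -123.7,   75.5]))
[ 473.3 -123.6   75.5] index -163.12356204096517 [(192, 205), (194, 253), (196, 255), (198, 255), (200, 252), (202, 191)]
[ 473.4 -123.7   75.5] index 176.3502083814582 [(172, 173), (174, 236), (176, 249), (178, 244), (180, 205)]
```

View pics/c5.png

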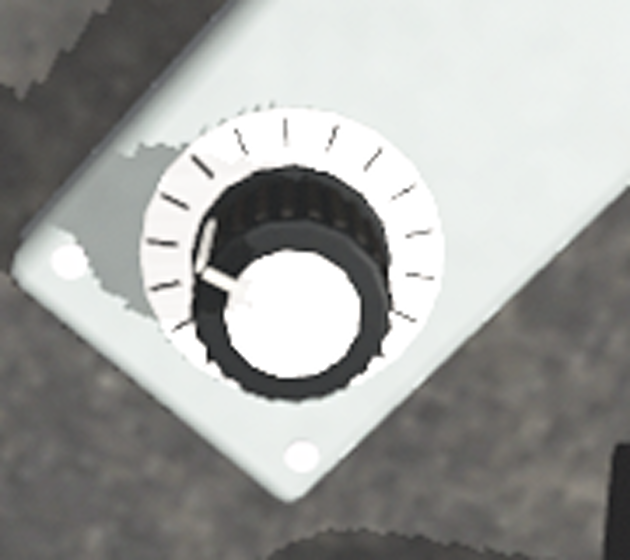

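The net change is -20.5°, one click clockwise of the start. That fits four clicks to the stop and three back. The picture shows the index line settled and the gripper clear of the dial.

```bash
python3 -c "
from plant import *
print(hand_in())"
```

```text
the job is handed in; nothing more can be done
None
```

I turned the dial four clicks clockwise to its stop and pressed it firmly there (about 0.38 N m, under the 0.6 N m limit). I then turned it back three clicks, let go, and handed the job in after about 15 s; the last image shows it one click clockwise of its start, as expected.

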